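# Pick out the solid hub blank and present it to the welding positioner

### The job

First turn the welding positioner's faceplate by its red handle one full turn anticlockwise (seen from above) to see that it runs free all the way round, and leave it there. Then lift the two hub blanks clear of the table in turn to feel which is the heavier, setting the lighter one back down upright where it stood. Finish while holding the heavier blank upright in the gripper, a few centimetres above the centre of the faceplate and not touching it, and leave the other things on the bench alone.

Things in the scene. Friction and masses are not known exactly. Their poses are not given: they have to be found in the camera images.
- faceplate (a joint): turning angle of the positioner's faceplate in rad, about its upright axis; grows anticlockwise as seen from above; it starts within 0.15 of 0, a full turn is 6.28, and it can run on to 8.5. Friction about 0.12 N m; it stays where it is left
- plate_centre (a point): centre of the top face of the faceplate, 70 mm above the table, on the turning axis (marked by a black disc 30 mm across). The faceplate is an aluminium disc 190 mm across with dark rings and slots, on a blue base 170 x 170 mm
- handle: upright red handle on the faceplate: round sleeve 18 mm across, 50 mm high, spinning freely on its pin, 72 mm from the turning axis; origin at the centre of its foot, 4 mm above the faceplate's top; z up. Can be gripped from above and led round with the gripper's direction unchanged
- hub_a: one of two alike bright steel hub blanks with a copper band: round foot 56 mm across, 10 mm high; body 40 mm across up to 66 mm (grasp there); origin at the centre of the underside, z up; stands on the table. One has a heavy core inside (0.45 to 0.67 kg in all), the other a light one (0.20 to 0.30 kg); which is which changes and cannot be seen. The core has about 1 mm of play
- hub_b: one of two alike bright steel hub blanks with a copper band: round foot 56 mm across, 10 mm high; body 40 mm across up to 66 mm (grasp there); origin at the centre of the underside, z up; stands on the table. One has a heavy core inside (0.45 to 0.67 kg in all), the other a light one (0.20 to 0.30 kg); which is which changes and cannot be seen. The core has about 1 mm of play
- hammer: hammer with a wooden handle lying behind the working area, about 300 mm long; a bystander, origin on its underside (at its handle's side: along x, handle to -x)
- brush: brush lying behind the positioner, about 200 mm long; a bystander, origin on its underside (at its handle's side: along x, handle to -x)
- square: red L-shaped setting-up square lying flat, 90 x 101 mm, 20 mm high; a bystander, origin on its underside
- offcut: offcut of bright steel angle, 110 mm long, 50 x 50 mm, one leg flat on the table, the other upright; a bystander, origin on its underside
- tin: open yellow tin, 72 mm across, 85 mm high; a bystander, origin on its underside
- collar: plain steel ring, 60 mm outside, 20 mm high; a bystander, origin on its underside
- spray: green can, 56 mm across, 150 mm high; a bystander, origin on its underside

How it is judged:
By the outcome, as a careful person would: the job done as asked, in the order asked, and still so for the second after the job is handed in, while the arm keeps its last pose, push and grip.
It also fails if it takes over 72 s, if anything falls off the work surface, if the arm or the gripper's body presses on something with over 40 N, if the wrist force passes 120 N, or if a joint passes its speed limit or range.

### The arm

A 6-joint arm with a two-finger parallel gripper is mounted at the origin on the work surface. World frame = base frame: x ahead of the robot, y to its left, z up, the work surface at z = 0. Lengths are in m, angles in degrees, forces in N, time in s.
With the tool pointing down it reaches from about 0.375 to 0.9 m from the base axis. Payload 3.1 kg.
Tool frame: the origin (TCP) lies on the centre line of the jaws, within the pads' length; the fingertips stand 17 mm ahead of it and the grasp point (between the pads) lies 2 mm behind it; z points along the fingers, y is the line along which they close (so a half turn about z gives the same grasp; the last joint's range is limited). The gripper opens to 87 mm and grips with 3 to 60 N. Pads are 19 mm wide; open, the fingers measure 117 mm over their backs; the gripper's body (75 mm by 190 mm) begins 51 mm behind the grasp point.
Start: joints at [-73.826, 30.224, 82.088, -0, 67.689, -10.227], TCP at [0.278, -0.56, 0.24] pointing down, gripper open.
Joint ranges: [-176.69, 176.69], [-43.24, 126.21], [12.49, 139.97], [-82, 262], [0, 151.66], [-163.58, 163.58]. Speed limits (degrees/s): [159.86, 159.86, 180, 180, 180, 180].

### API

Orientations are given as a 3x3 rotation matrix whose columns are the frame's x, y, z axes.
In Python, from rig import bot, imaging, finder gives the robot as it stands. The module is installed in compiled form; this text tells all that it offers.
- The arm moves only by the tool play_rows, never from a script. Its argument "motion" is a list that holds one entry, the list of rows, each a list of 6 numbers: the shift along the tool's x, y, z in m, then the turn, a rotation vector about the tool's x, y, z in degrees. In form: [[[dx, dy, dz, wx, wy, wz], ...]]. A call has 1 to 8 rows; each row is the pose to reach, as a shift and turn from the pose commanded when the call began, along the tool's axes at that moment; what a row does not reach only later rows make up. A row lasts 1/12 s, in which the tool goes at most 41.7 mm and 7.16 degrees, less where a joint would pass 70% of its speed; a pose out of reach is approached as far as the arm can. A call with a gripper value outside its range is refused whole. "fingers" is the finger opening in m, from 0 to 0.087, set as the call begins (left out, the last holds). The fingers move at their own pace and stop on an object; the grip force is fixed at half the most. Time passes only in rows, so rows that repeat a pose let the fingers close. It gives the time, the measured TCP pose, the force, the opening and the grip force at its end, in the units of the state.
- bot.read_state(): the state, without advancing time (a new reading comes with each control period).
- imaging.capture(name): name is "scene" or "top"; returns a dict with "frame" (384x512x3 uint8, red, green, blue), "camera_matrix" (3x3 intrinsics, pixels), "R" (3x3) and "t" (3): a world point X has camera coordinates R X + t. Camera axes: x right, y down, z forward; pixel columns grow to the right and rows downward; lengths in m; the calibration is good to about 2 mm. A picture is of the moment at which its call begins. There is no depth.
- bot.hand_in(): hands the job in; it is judged then, once.
Trained networks look in the newest picture that a camera, given by its name, has taken for a name from the list of things; names that differ only in an ending like _2 or _b are one class to them, and where a whole thing is asked for, a point or a joint stands for the part that bears it (a point fixed in the world has none). Each returns a list of dicts, best first, with "confidence" (0 to 1); they miss things now and then, are a little off and sometimes report something else, mostly with a low value. They report only what shows in the picture. A call takes as long as a camera call.
- finder.recognise(camera, name): "at" ([x, y, z] in m, in world coordinates, good to about 4 mm: the middle of the surface that is visible of it).
- finder.outline_of(camera, name): "pixels" (384x512 bool, what is visible of it).
The state is a dict: "time_s": time; "joint_positions": joint angles; "qvel": joint speeds; "tau": joint torques, N m; "position": TCP position; "tcp_rot": TCP orientation; "force": force on the tool from outside, world axes, zero at the start; "moment": the same for the moment, N m; "opening": opening from 0.0 (shut) to 1.0 (fully open); "grasp_force": force on a finger pad.
Only numpy, scipy, OpenCV 4.12 (cv2) and the standard library are available. Lean on these libraries where they do the work, as an engineer would, in place of code of your own. Each camera call takes 0.05 s, during which the arm holds its last target. There are 200 camera calls.

## Working session

There is one attempt and no reset: what is moved stays moved. The work goes in short steps, Python scripts to look and compute and a tool call to move; the robot and the scene stay as the last step left them, time stands still between calls to the robot, and variables do not carry over. Pictures are saved under pics/ and viewed, at most 10 in all, crops included, and the job is handed in when it is done.

Besides the shell and the picture viewer there is one more tool, called by a JSON object that holds its "name" and its "arguments". play_rows: Moves the arm, as the interface text tells. Its arguments: {"type":"object","properties":{"motion":{"type":"array"},"fingers":{"type":"number"}},"required":["motion"]}

```bash
mkdir -p pics; python3 - <<'E'
from rig import bot, imaging, finder
import cv2, numpy as np
s=bot.read_state(); print(s)
for c in ("scene","top"):
    d=imaging.capture(c); cv2.imwrite(f"pics/{c}0.png",d["frame"][:,:,::-1])
    print(c,d["camera_matrix"].tolist(),np.round(d["R"],3).tolist(),np.round(d["t"],3).tolist())
    for n in ["plate_centre","faceplate","handle","hub_a","hammer","brush","square","offcut","tin","collar","spray"]:
        print(n,[(np.round(r["at"],3).tolist(),round(r["confidence"],2)) for r in finder.recognise(c,n)][:4])
E
```

```text
{'time_s': 0.0, 'joint_positions': array([-7.38261274e+01,  3.02804799e+01,  8.21548351e+01,  2.90950521e-04,
        6.76884459e+01, -1.02265227e+01]), 'qvel': array([-0.0212815 ,  0.00946333, -0.00377325, -0.04704763, -0.10158648,
       -0.07166536]), 'tau': array([ 6.73488812e-04, -4.40041709e+01, -1.76592332e+01,  6.32289425e-02,
        5.83262590e-02, -1.70189892e-04]), 'position': array([ 0.27774374, -0.55913745,  0.23856396]), 'tcp_rot': array([[ 8.95709668e-01,  4.44638994e-01, -5.97172451e-04],
       [ 4.44639225e-01, -8.95707346e-01,  2.07585039e-03],
       [ 3.88112275e-04, -2.12488555e-03, -9.99997667e-01]]), 'force': array([-0.17686615,  0.84380048,  0.29211112]), 'moment': array([ 0.00092753,  0.0452081 , -0.02790337]), 'grasp_force': 0.0, 'opening': 1.002101393781628}
scene [[393.5272684747584, 0.0, 256.95984845354656], [0.0, 393.5272684747584, 193.8215086851608], [0.0, 0.0, 1.0]] [[0.885, 0.465, -0.011], [0.373, -0.724, -0.58], [-0.277, 0.509, -0.815]] [-0.481, -0.169, 1.439]
plate_centre [([0.52, 0.14, 0.073], 0.95)]
faceplate [([0.519, 0.14, 0.072], 0.62)]
handl
[... 533 characters left out ...]
133709395, 187.93297768136333], [0.0, 0.0, 1.0]] [[-0.019, -1.0, 0.012], [-0.997, 0.019, -0.072], [0.072, -0.013, -0.997]] [-0.036, 0.542, 1.513]
plate_centre [([0.519, 0.151, 0.074], 0.6)]
faceplate [([0.518, 0.148, 0.068], 0.87)]
handle [([0.542, 0.416, 0.004], 0.74), ([0.689, -0.204, 0.027], 0.55), ([0.354, -0.476, 0.018], 0.5)]
hub_a [([0.352, -0.476, 0.018], 0.72), ([0.458, -0.308, 0.06], 0.55), ([0.51, -0.14, 0.063], 0.48)]
hammer [([0.69, -0.203, 0.03], 0.94)]
brush [([0.748, 0.145, 0.022], 0.92)]
square [([0.334, 0.38, 0.016], 0.79)]
offcut [([0.542, 0.413, 0.001], 0.79)]
tin [([0.648, -0.469, 0.045], 0.93)]
collar [([0.353, -0.478, 0.019], 0.5)]
spray [([0.723, 0.335, 0.143], 0.86)]
```

View pics/top0.png

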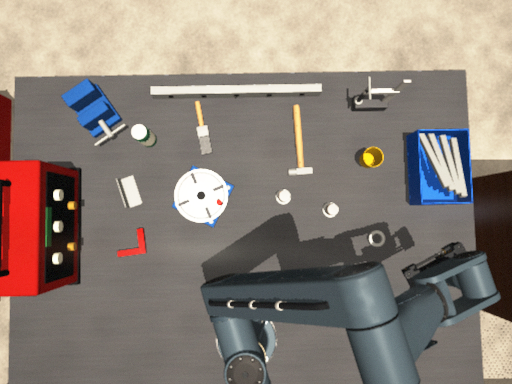

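View pics/scene0.png

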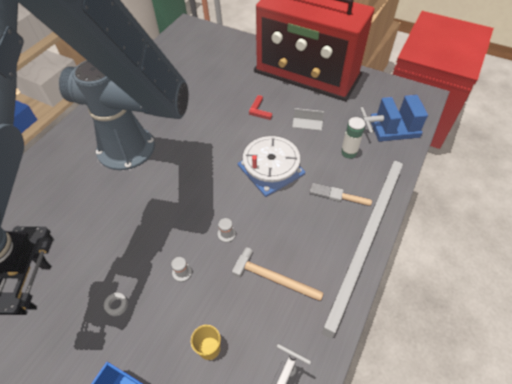

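```bash
cat > h.py <<'E'
from rig import bot, imaging, finder
import cv2, numpy as np
from scipy.optimize import least_squares
a=np.linspace(0,2*np.pi,48)
def ring(r,z): return np.c_[r*np.cos(a),r*np.sin(a),0*a+z]
HUB=[np.r_[ring(28,0),ring(28,10)]/1e3, np.r_[ring(20,10),ring(20,66)]/1e3]
HAN=[np.r_[ring(9,74),ring(9,124)]/1e3]
PLA=[ring(95,70)/1e3]
DOT=[ring(15,70)/1e3]
def proj(d,X):
    p=(X@d["R"].T+d["t"])@d["camera_matrix"].T; return p[:,:2]/p[:,2:]
def cen(d,model,xy):   # silhouette centroid, drawn 8x finer
    m=np.zeros((384*8,512*8),np.uint8)
    for part in model:
        p=proj(d,part+[*xy,0]); cv2.fillConvexPoly(m,cv2.convexHull(np.round((p+.5)*8).astype(np.int32)),1)
    M=cv2.moments(m,True); return np.array([M["m10"],M["m01"]])/M["m00"]/8-.5, M["m00"]/64
def fit(obs,model,xy0):  # obs: list of (d,mask)
    c=[]
    for d,m in obs:
        M=cv2.moments(m.astype(np.uint8),True); c.append(np.array([M["m10"],M["m01"]])/M["m00"])
    f=lambda xy: np.concatenate([cen(d,model,xy)[0]-k for (d,_),k in zip(obs,c)])
    s=least_squares(f,xy0,diff_step=1e-2,x_scale=.1)
    return np.round(s.x,4), np.round(s.fun,2), [(int(m.sum()),round(cen(d,model,s.x)[1])) for d,m in obs]
E
python3 - <<'E'
from h import *
D={c:imaging.capture(c) for c in("scene","top")}
def masks(c,name,X,tol=.05,red=False):
    u=proj(D[c],np.array([X]))[0]
    best=[]
    for r in finder.outline_of(c,name):
        m=r["pixels"]; M=cv2.moments(m.astype(np.uint8),True)
        if M["m00"]: best.append((np.hypot(M["m10"]/M["m00"]-u[0],M["m01"]/M["m00"]-u[1]),m,r["confidence"]))
    best=[b for b in best if b[0]<12]
    return min(best,key=lambda b:b[0])[1] if best else None
for lab,name,mod,X in [("hub1","hub_a",HUB,(.46,-.312,.04)),("hub2","hub_a",HUB,(.512,-.144,.04)),("plate","faceplate",PLA,(.519,.145,.07)),("handle","handle",HAN,(.49,.077,.1))]:
    ms=[(D[c],masks(c,name,X)) for c in D]
    ms=[x for x in ms if x[1] is not None]
    for k in [ms]+[[x] for x in ms]:
        if k: print(lab,len(k),fit(k,mod,X[:2]))
for c in D:  # red handle and black dot by colour, near the plate
    f=D[c]["frame"].astype(int); yy,xx=np.mgrid[:384,:512]
    u=proj(D[c],np.array([[.519,.145,.08]]))[0]; near=np.hypot(xx-u[0],yy-u[1])<32
    red=(f[...,0]>100)&(f[...,1]<.6*f[...,0])&(f[...,2]<.6*f[...,0])&near
    print(c,"red",fit([(D[c],red)],HAN,(.49,.077)))
    dot=(f.max(2)<80)&(np.hypot(xx-u[0],yy-u[1])<7)
    print(c,"dot",fit([(D[c],dot)],DOT,(.519,.145)))
E
```

```text
hub1 2 (array([ 0.459 , -0.3143]), array([-0.04,  0.21, -0.25,  0.08]), [(382, 396), (167, 200)])
hub1 1 (array([ 0.4588, -0.3137]), array([-0.,  0.]), [(382, 396)])
hub1 1 (array([ 0.4592, -0.3152]), array([ 0., -0.]), [(167, 200)])
hub2 2 (array([ 0.5099, -0.1451]), array([-0.07,  0.33, -0.35,  0.12]), [(312, 351), (155, 188)])
hub2 1 (array([ 0.5094, -0.144 ]), array([ 0., -0.]), [(312, 350)])
hub2 1 (array([ 0.5103, -0.1465]), array([-0., -0.]), [(155, 189)])
plate 2 (array([0.5179, 0.147 ]), array([ 0.19, -0.36,  0.35,  0.07]), [(2019, 1946), (2265, 2300)])
plate 1 (array([0.518 , 0.1453]), array([-0., -0.]), [(2019, 1950)])
plate 1 (array([0.5181, 0.1482]), array([ 0., -0.]), [(2265, 2301)])
handle 1 (array([0.4885, 0.0838]), array([-0.,  0.]), [(76, 78)])
handle 1 (array([0.4885, 0.0838]), array([-0.,  0.]), [(76, 78)])
scene red (array([0.4891, 0.0848]), array([-0.01,  0.01]), [(37, 77)])h.py:20: RuntimeWarning: invalid value encountered in divide
  M=cv2.moments(m.astype(np.uint8),True); c.append(np.array([M["m10"],M["m01"]])/M["m00"])
Traceback (most recent call last):
  File "h.py", line 22, in fit
    s=least_squares(f,xy0,diff_step=1e-2,x_scale=.1)
ValueError: Residuals are not finite in the initial point.
```

```bash
python3 - <<'E'
from h import *
d=imaging.capture("top"); f=d["frame"].astype(int)
hsv=cv2.cvtColor(d["frame"],cv2.COLOR_RGB2HSV).astype(int)
yy,xx=np.mgrid[:384,:512]; near=np.hypot(xx-201,yy-195)<26
for t in (90,130,170):
    red=((hsv[...,0]<8)|(hsv[...,0]>172))&(hsv[...,1]>t)&near
    print(t,red.sum(),fit([(d,red)],HAN,(.49,.08)) if red.any() else 0)
g=f.mean(2); 
dot=(np.hypot(xx-201,yy-195.5)<7)&(g<120)
print(dot.sum(),fit([(d,dot)],DOT,(.518,.147)))
E
```

```text
90 21 (array([0.4888, 0.0837]), array([-0.01, -0.  ]), [(21, 29)])
130 21 (array([0.4888, 0.0837]), array([-0.01, -0.  ]), [(21, 29)])
170 15 (array([0.4888, 0.0837]), array([ 0.01, -0.  ]), [(15, 29)])
40 (array([0.5164, 0.1502]), array([-0.,  0.]), [(40, 59)])
```

{"name": "play_rows", "arguments": {"motion": [[[0, 0, -0.02, 0, 0, -7], [0, 0, -0.03, 0, 0, -14], [0, 0, -0.03, 0, 0, -21], [0, 0, -0.03, 0, 0, -28], [0, 0, -0.03, 0, 0, -35], [0, 0, -0.03, 0, 0, -42], [0, 0, -0.03, 0, 0, -49], [0, 0, -0.03, 0, 0, -56]]], "fingers": 0.087}}

```text
time_s: 2.42
position: [0.2779, -0.5597, 0.2695]
tcp_rot: [[0.126, 0.992, -0.0], [0.992, -0.126, 0.0], [0.0, -0.0, -1.0]]
force: [0.4, 0.6, 0.1]
opening: 1.0
grasp_force: 0.0
```

{"name": "play_rows", "arguments": {"motion": [[[0.02, 0.004, 0, 0, 0, -3.5], [0.058, 0.011, 0, 0, 0, -7.2], [0.098, 0.019, 0, 0, 0, -7.2], [0.138, 0.027, 0, 0, 0, -7.2], [0.178, 0.034, 0, 0, 0, -7.2], [0.218, 0.042, 0, 0, 0, -7.2], [0.258, 0.05, 0, 0, 0, -7.2], [0.298, 0.057, 0, 0, 0, -7.2]]]}}

```text
time_s: 3.08
position: [0.3742, -0.2702, 0.2698]
tcp_rot: [[0.008, 1.0, 0.001], [1.0, -0.008, -0.0], [-0.0, 0.001, -1.0]]
force: [0.7, -0.4, 0.1]
opening: 0.998
grasp_force: 0.0
```

{"name": "play_rows", "arguments": {"motion": [[[0.039, 0.013, 0, 0, 0, 0], [0.078, 0.026, 0, 0, 0, 0], [0.117, 0.039, 0, 0, 0, 0], [0.156, 0.051, 0, 0, 0, 0], [0.195, 0.064, 0, 0, 0, 0], [0.234, 0.077, 0, 0, 0, 0], [0.273, 0.09, 0, 0, 0, 0], [0.31, 0.102, 0, 0, 0, 0]]]}}

```text
time_s: 3.75
position: [0.4785, 0.0396, 0.2699]
tcp_rot: [[0.007, 1.0, 0.001], [1.0, -0.007, -0.0], [-0.0, 0.001, -1.0]]
force: [0.7, -0.4, -0.1]
opening: 1.001
grasp_force: 0.0
```

{"name": "play_rows", "arguments": {"motion": [[[0.03, 0.01, 0.02, 0, 0, 0], [0.045, 0.015, 0.04, 0, 0, 0], [0.045, 0.015, 0.06, 0, 0, 0], [0.045, 0.015, 0.085, 0, 0, 0], [0.045, 0.015, 0.085, 0, 0, 0], [0.045, 0.015, 0.085, 0, 0, 0]]]}}

```text
time_s: 4.25
position: [0.4925, 0.0824, 0.1839]
tcp_rot: [[0.007, 1.0, -0.003], [1.0, -0.007, 0.0], [0.0, -0.003, -1.0]]
force: [-0.6, -0.4, 0.7]
opening: 1.002
grasp_force: 0.0
```

```bash
python3 - <<'E'
from h import *
s=bot.read_state(); print(s["position"].round(4),s["tcp_rot"].round(3).tolist(),s["time_s"])
d=imaging.capture("scene"); 
cv2.imwrite("pics/s1.png",cv2.resize(d["frame"][60:240,170:400,::-1],None,fx=3,fy=3))
E
```

```text
[0.4925 0.0824 0.1839] [[0.007, 1.0, -0.003], [1.0, -0.007, 0.0], [0.0, -0.003, -1.0]] 4.25
```

View pics/s1.png

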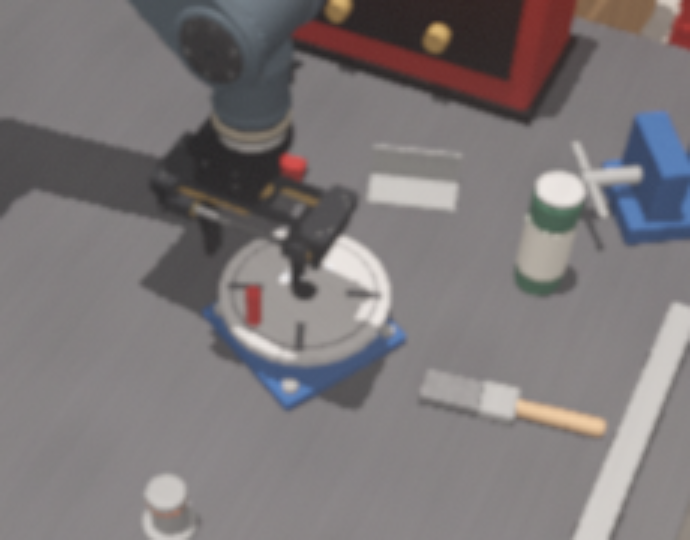

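{"name": "play_rows", "arguments": {"motion": [[[0.001, -0.004, 0.02, 0, 0, 0], [0.001, -0.004, 0.04, 0, 0, 0], [0.001, -0.004, 0.06, 0, 0, 0], [0.001, -0.004, 0.075, 0, 0, 0], [0.001, -0.004, 0.081, 0, 0, 0], [0.001, -0.004, 0.081, 0, 0, 0]]]}}

```text
time_s: 4.8
position: [0.4897, 0.0829, 0.1037]
tcp_rot: [[0.008, 1.0, 0.0], [1.0, -0.008, 0.0], [0.0, 0.0, -1.0]]
force: [-0.4, -1.2, -0.6]
opening: 0.997
grasp_force: 0.0
```

{"name": "play_rows", "arguments": {"motion": [[[0, 0, 0, 0, 0, 0], [0, 0, 0, 0, 0, 0], [0, 0, 0, 0, 0, 0], [0, 0, 0, 0, 0, 0], [0, 0, 0, 0, 0, 0], [0, 0, 0, 0, 0, 0], [0, 0, 0, 0, 0, 0], [0, 0, 0, 0, 0, 0]]], "fingers": 0.0}}

```text
time_s: 5.47
position: [0.4893, 0.0833, 0.1036]
tcp_rot: [[0.007, 1.0, 0.0], [1.0, -0.007, 0.0], [0.0, 0.0, -1.0]]
force: [-0.5, -0.2, -0.5]
opening: 0.476
grasp_force: 0.0
```

{"name": "play_rows", "arguments": {"motion": [[[0, 0, 0, 0, 0, 0], [0, 0, 0, 0, 0, 0], [0, 0, 0, 0, 0, 0], [0, 0, 0, 0, 0, 0], [0, 0, 0, 0, 0, 0], [0, 0, 0, 0, 0, 0]]], "fingers": 0.0}}

```text
time_s: 5.97
position: [0.4894, 0.0833, 0.1035]
tcp_rot: [[0.007, 1.0, 0.0], [1.0, -0.007, 0.0], [0.0, 0.0, -1.0]]
force: [0.6, -0.3, -0.5]
opening: 0.196
grasp_force: 30.0
```

```bash
cat > circ.py <<'E'
import sys; from h import *
# usage: cx cy theta0 dtheta nrows : rows along the circle r=72mm from theta0, in tool axes now
th0,dt,n=map(float,sys.argv[1:4]); R=bot.read_state()["tcp_rot"]
th=np.radians(th0+dt*np.arange(n+1)); P=.072*np.c_[np.cos(th),np.sin(th),0*th]
D=(P-P[0])@R; acc=D[0]; 
for k in range(0,int(n),8):
    print([[round(v,4) for v in r[:2]] for r in np.round((D[k+1:k+9]-acc)*2e3)/2e3], "end th",th0+dt*min(k+8,n)); acc=acc+np.round((D[min(k+8,int(n))]-acc)*2e3)/2e3
E
python3 circ.py -113.9 7.5 48
```

```text
[[np.float64(-0.003), np.float64(0.009)], [np.float64(-0.005), np.float64(0.018)], [np.float64(-0.006), np.float64(0.0275)], [np.float64(-0.0055), np.float64(0.037)], [np.float64(-0.004), np.float64(0.046)], [np.float64(-0.001), np.float64(0.055)], [np.float64(0.003), np.float64(0.0635)], [np.float64(0.008), np.float64(0.0715)]] end th -53.900000000000006
[[np.float64(0.006), np.float64(0.007)], [np.float64(0.013), np.float64(0.0135)], [np.float64(0.021), np.float64(0.019)], [np.float64(0.0295), np.float64(0.023)], [np.float64(0.038), np.float64(0.0265)], [np.float64(0.0475), np.float64(0.0285)], [np.float64(0.057), np.float64(0.029)], [np.float64(0.066), np.float64(0.0285)]] end th 6.099999999999994
[[np.float64(0.0095), np.float64(-0.0015)], [np.float64(0.0185), np.float64(-0.0045)], [np.float64(0.027), np.float64(-0.0085)], [np.float64(0.035), np.float64(-0.0135)], [np.float64(0.042), np.float64(-0.0195)], [np.float64(0.0485), np.float64(-0.0265)], [np.float64(0.0535), np.float64(-0.034)], [np.float64(0.058), np.float64(-0.0425)]] end th 66.1
[[np.float64(0.003), np.float64(-0.009
[... 316 characters left out ...]
loat64(-0.006), np.float64(-0.0075)], [np.float64(-0.013), np.float64(-0.0135)], [np.float64(-0.021), np.float64(-0.019)], [np.float64(-0.0295), np.float64(-0.0235)], [np.float64(-0.038), np.float64(-0.0265)], [np.float64(-0.0475), np.float64(-0.0285)], [np.float64(-0.0565), np.float64(-0.0295)], [np.float64(-0.066), np.float64(-0.029)]] end th 186.1
[[np.float64(-0.0095), np.float64(0.002)], [np.float64(-0.0185), np.float64(0.0045)], [np.float64(-0.027), np.float64(0.0085)], [np.float64(-0.035), np.float64(0.014)], [np.float64(-0.042), np.float64(0.02)], [np.float64(-0.0485), np.float64(0.027)], [np.float64(-0.0535), np.float64(0.0345)], [np.float64(-0.058), np.float64(0.043)]] end th 246.1
```

{"name": "play_rows", "arguments": {"motion": [[[-0.003, 0.009, 0, 0, 0, 0], [-0.005, 0.018, 0, 0, 0, 0], [-0.006, 0.0275, 0, 0, 0, 0], [-0.0055, 0.037, 0, 0, 0, 0], [-0.004, 0.046, 0, 0, 0, 0], [-0.001, 0.055, 0, 0, 0, 0], [0.003, 0.0635, 0, 0, 0, 0], [0.008, 0.0715, 0, 0, 0, 0]]]}}

```text
time_s: 6.63
position: [0.5603, 0.0915, 0.1035]
tcp_rot: [[0.007, 1.0, -0.004], [1.0, -0.007, 0.001], [0.001, -0.004, -1.0]]
force: [-5.3, 3.6, 6.1]
opening: 0.194
grasp_force: 30.0
```

{"name": "play_rows", "arguments": {"motion": [[[0.006, 0.007, 0, 0, 0, 0], [0.013, 0.0135, 0, 0, 0, 0], [0.021, 0.019, 0, 0, 0, 0], [0.0295, 0.023, 0, 0, 0, 0], [0.038, 0.0265, 0, 0, 0, 0], [0.0475, 0.0285, 0, 0, 0, 0], [0.057, 0.029, 0, 0, 0, 0], [0.066, 0.0285, 0, 0, 0, 0]]]}}

```text
time_s: 7.3
position: [0.5893, 0.156, 0.1035]
tcp_rot: [[0.006, 1.0, -0.003], [1.0, -0.006, -0.002], [-0.002, -0.003, -1.0]]
force: [-4.5, -2.9, 3.9]
opening: 0.195
grasp_force: 30.0
```

{"name": "play_rows", "arguments": {"motion": [[[0.0095, -0.0015, 0, 0, 0, 0], [0.0185, -0.0045, 0, 0, 0, 0], [0.027, -0.0085, 0, 0, 0, 0], [0.035, -0.0135, 0, 0, 0, 0], [0.042, -0.0195, 0, 0, 0, 0], [0.0485, -0.0265, 0, 0, 0, 0], [0.0535, -0.034, 0, 0, 0, 0], [0.058, -0.0425, 0, 0, 0, 0]]]}}

```text
time_s: 7.97
position: [0.5487, 0.2146, 0.1035]
tcp_rot: [[0.007, 1.0, 0.002], [1.0, -0.007, -0.001], [-0.001, 0.002, -1.0]]
force: [0.2, -5.3, -0.2]
opening: 0.194
grasp_force: 30.0
```

```bash
python3 - <<'E'
from h import *
for c in("scene","top"):
    d=imaging.capture(c); u=proj(d,np.array([[.518,.148,.09]]))[0].astype(int)
    f=d["frame"][u[1]-45:u[1]+45,u[0]-60:u[0]+60,::-1]; cv2.imwrite(f"pics/{c}2.png",cv2.resize(f,None,fx=3,fy=3))
a=[cv2.imread(f"pics/{c}2.png") for c in("scene","top")]; cv2.imwrite("pics/m2.png",np.hstack(a))
E
```

```text
(no output)
```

View pics/m2.png

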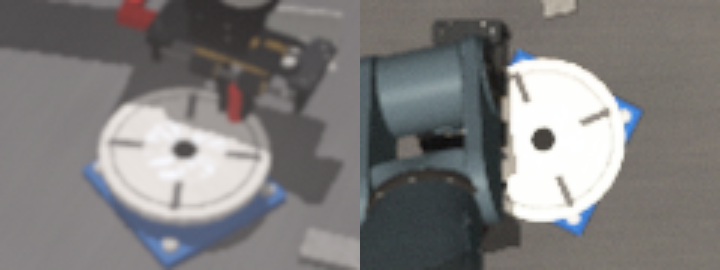

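The left crop shows the red handle at (233,100), still between the fingers and led round to the far side. The drive works.

{"name": "play_rows", "arguments": {"motion": [[[0.003, -0.009, 0, 0, 0, 0], [0.005, -0.018, 0, 0, 0, 0], [0.006, -0.0275, 0, 0, 0, 0], [0.0055, -0.037, 0, 0, 0, 0], [0.004, -0.046, 0, 0, 0, 0], [0.001, -0.055, 0, 0, 0, 0], [-0.003, -0.0635, 0, 0, 0, 0], [-0.008, -0.0715, 0, 0, 0, 0]]]}}

```text
time_s: 8.73
position: [0.4748, 0.2076, 0.1035]
tcp_rot: [[0.007, 1.0, -0.001], [1.0, -0.007, 0.001], [0.001, -0.001, -1.0]]
force: [1.5, 2.3, -3.6]
opening: 0.2
grasp_force: 30.0
```

{"name": "play_rows", "arguments": {"motion": [[[-0.006, -0.0075, 0, 0, 0, 0], [-0.013, -0.0135, 0, 0, 0, 0], [-0.021, -0.019, 0, 0, 0, 0], [-0.0295, -0.0235, 0, 0, 0, 0], [-0.038, -0.0265, 0, 0, 0, 0], [-0.0475, -0.0285, 0, 0, 0, 0], [-0.0565, -0.0295, 0, 0, 0, 0], [-0.066, -0.029, 0, 0, 0, 0]]]}}

```text
time_s: 9.4
position: [0.4461, 0.1404, 0.1035]
tcp_rot: [[0.007, 1.0, -0.001], [1.0, -0.007, -0.0], [-0.0, -0.001, -1.0]]
force: [-1.1, 1.3, -1.3]
opening: 0.192
grasp_force: 30.0
```

{"name": "play_rows", "arguments": {"motion": [[[-0.0095, 0.002, 0, 0, 0, 0], [-0.0185, 0.0045, 0, 0, 0, 0], [-0.027, 0.0085, 0, 0, 0, 0], [-0.035, 0.014, 0, 0, 0, 0], [-0.042, 0.02, 0, 0, 0, 0], [-0.0485, 0.027, 0, 0, 0, 0], [-0.0535, 0.0345, 0, 0, 0, 0], [-0.058, 0.043, 0, 0, 0, 0]]]}}

```text
time_s: 10.07
position: [0.4901, 0.0829, 0.1035]
tcp_rot: [[0.007, 1.0, -0.0], [1.0, -0.007, 0.0], [0.0, -0.0, -1.0]]
force: [-0.8, 5.3, -2.2]
opening: 0.199
grasp_force: 30.0
```

{"name": "play_rows", "arguments": {"motion": [[[-0.001, 0.002, 0, 0, 0, 0], [-0.001, 0.002, 0, 0, 0, 0], [-0.001, 0.002, 0, 0, 0, 0]]]}}

```text
time_s: 10.32
position: [0.4928, 0.0819, 0.1035]
tcp_rot: [[0.007, 1.0, 0.003], [1.0, -0.007, -0.001], [-0.001, 0.003, -1.0]]
force: [1.7, 0.6, -4.0]
opening: 0.199
grasp_force: 30.0
```

{"name": "play_rows", "arguments": {"motion": [[[0, 0, 0, 0, 0, 0], [0, 0, 0, 0, 0, 0], [0, 0, 0, 0, 0, 0], [0, 0, 0, 0, 0, 0], [0, 0, 0, 0, 0, 0], [0, 0, 0, 0, 0, 0], [0, 0, -0.01, 0, 0, 0], [0, 0, -0.03, 0, 0, 0]]], "fingers": 0.087}}

```text
time_s: 10.98
position: [0.4896, 0.0823, 0.1326]
tcp_rot: [[0.007, 1.0, -0.005], [1.0, -0.007, 0.0], [0.0, -0.005, -1.0]]
force: [0.6, 0.6, -0.1]
opening: 0.718
grasp_force: 0.0
```

{"name": "play_rows", "arguments": {"motion": [[[0, 0, -0.035, 0, 0, 0], [0, 0, -0.07, 0, 0, 0], [0, 0, -0.08, 0, 0, 0], [-0.04, 0, -0.08, 0, 0, 0], [-0.08, 0, -0.08, 0, 0, 0], [-0.12, 0, -0.08, 0, 0, 0], [-0.16, 0, -0.08, 0, 0, 0]]]}}

```text
time_s: 11.57
position: [0.4899, -0.079, 0.2147]
tcp_rot: [[0.006, 1.0, 0.001], [1.0, -0.006, -0.0], [-0.0, 0.001, -1.0]]
force: [-0.0, -0.4, 0.9]
opening: 0.999
grasp_force: 0.0
```

```bash
python3 - <<'E'
from h import *
s=bot.read_state(); print(s["position"].round(4),s["time_s"])
for c in("scene","top"):
    d=imaging.capture(c); hsv=cv2.cvtColor(d["frame"],cv2.COLOR_RGB2HSV).astype(int)
    u=proj(d,np.array([[.518,.148,.08]]))[0]; yy,xx=np.mgrid[:384,:512]
    red=((hsv[...,0]<8)|(hsv[...,0]>172))&(hsv[...,1]>90)&(np.hypot(xx-u[0],yy-u[1])<28)
    print(c,red.sum(), fit([(d,red)],HAN,(.49,.08)) if red.any() else 0)
    if c=="top": cv2.imwrite("pics/top3.png",d["frame"][:,:,::-1])
E
```

```text
[ 0.4899 -0.079   0.2147] 11.5667
scene 0 0
top 24 (array([0.4922, 0.0824]), array([-0., -0.]), [(24, 29)])
```

View pics/top3.png

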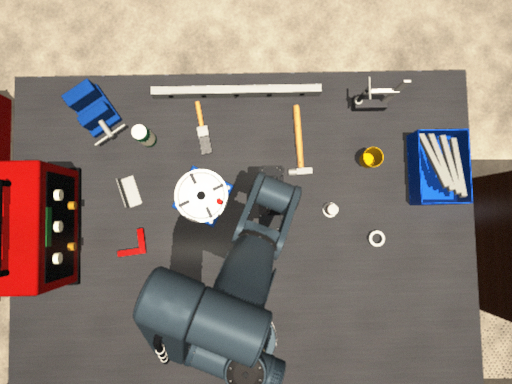

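Handle (220,202) is back at its starting place, about 3° past one turn, and the plate is clear. Next is the nearer hub.

{"name": "play_rows", "arguments": {"motion": [[[-0.03, 0.008, 0, 0, 0, 0], [-0.06, 0.016, 0.01, 0, 0, 0], [-0.067, 0.02, 0.04, 0, 0, 0], [-0.067, 0.02, 0.07, 0, 0, 0], [-0.067, 0.02, 0.1, 0, 0, 0], [-0.067, 0.02, 0.11, 0, 0, 0], [-0.067, 0.02, 0.11, 0, 0, 0], [-0.067, 0.02, 0.11, 0, 0, 0]]]}}

```text
time_s: 12.33
position: [0.5099, -0.1444, 0.104]
tcp_rot: [[0.006, 1.0, -0.0], [1.0, -0.006, 0.0], [0.0, -0.0, -1.0]]
force: [-0.3, 0.1, 0.2]
opening: 1.001
grasp_force: 0.0
```

{"name": "play_rows", "arguments": {"motion": [[[-0.001, 0, 0.02, 0, 0, 0], [-0.001, 0, 0.04, 0, 0, 0], [-0.001, 0, 0.053, 0, 0, 0], [-0.001, 0, 0.058, 0, 0, 0], [-0.001, 0, 0.058, 0, 0, 0]]]}}

```text
time_s: 12.75
position: [0.5103, -0.1458, 0.0463]
tcp_rot: [[0.006, 1.0, 0.001], [1.0, -0.006, -0.0], [-0.0, 0.001, -1.0]]
force: [-0.1, 0.2, 0.4]
opening: 1.001
grasp_force: 0.0
```

{"name": "play_rows", "arguments": {"motion": [[[0, 0, 0, 0, 0, 0], [0, 0, 0, 0, 0, 0], [0, 0, 0, 0, 0, 0], [0, 0, 0, 0, 0, 0], [0, 0, 0, 0, 0, 0], [0, 0, 0, 0, 0, 0], [0, 0, 0, 0, 0, 0], [0, 0, 0, 0, 0, 0]]], "fingers": 0.0}}

```text
time_s: 13.42
position: [0.5097, -0.1459, 0.0456]
tcp_rot: [[0.007, 1.0, 0.0], [1.0, -0.007, 0.0], [0.0, 0.0, -1.0]]
force: [0.4, -0.3, 0.1]
opening: 0.475
grasp_force: 0.3
```

{"name": "play_rows", "arguments": {"motion": [[[0, 0, 0, 0, 0, 0], [0, 0, 0, 0, 0, 0], [0, 0, 0, 0, 0, 0], [0, 0, 0, 0, 0, 0]]]}}

```text
time_s: 13.75
position: [0.5101, -0.146, 0.0456]
tcp_rot: [[0.007, 1.0, 0.001], [1.0, -0.007, -0.0], [-0.0, 0.001, -1.0]]
force: [1.6, 0.2, 0.3]
opening: 0.456
grasp_force: 30.0
```

Gripped at 40 mm width. Now the lift to feel the weight.

{"name": "play_rows", "arguments": {"motion": [[[0, 0, -0.005, 0, 0, 0], [0, 0, -0.02, 0, 0, 0], [0, 0, -0.04, 0, 0, 0], [0, 0, -0.055, 0, 0, 0], [0, 0, -0.06, 0, 0, 0], [0, 0, -0.06, 0, 0, 0], [0, 0, -0.06, 0, 0, 0], [0, 0, -0.06, 0, 0, 0]]]}}

```text
time_s: 14.42
position: [0.5086, -0.1453, 0.1044]
tcp_rot: [[0.007, 1.0, -0.003], [1.0, -0.007, 0.001], [0.001, -0.003, -1.0]]
force: [0.1, -0.2, -5.8]
opening: 0.455
grasp_force: 30.0
```

{"name": "play_rows", "arguments": {"motion": [[[0, 0, 0, 0, 0, 0], [0, 0, 0, 0, 0, 0]]]}}

```text
time_s: 14.58
position: [0.5091, -0.1456, 0.1046]
tcp_rot: [[0.007, 1.0, -0.002], [1.0, -0.007, 0.001], [0.001, -0.002, -1.0]]
force: [0.9, -0.3, -5.9]
opening: 0.457
grasp_force: 30.0
```

{"name": "play_rows", "arguments": {"motion": [[[0, 0, 0, 0, 0, 0], [0, 0, 0, 0, 0, 0]]]}}

```text
time_s: 14.75
position: [0.5095, -0.1458, 0.1051]
tcp_rot: [[0.007, 1.0, -0.001], [1.0, -0.007, 0.0], [0.0, -0.001, -1.0]]
force: [0.6, -0.7, -5.6]
opening: 0.453
grasp_force: 30.0
```

```bash
python3 - <<'E'
from h import *
for _ in range(4):
    d=imaging.capture("scene"); s=bot.read_state(); print(s["force"].round(2),s["position"].round(4),s["time_s"])
E
```

```text
[-0.12  0.16 -5.98] [ 0.5096 -0.1458  0.1052] 14.8
[ 0.47  0.05 -5.31] [ 0.5096 -0.1458  0.1053] 14.85
[ 1.17 -0.57 -4.96] [ 0.5097 -0.1458  0.1054] 14.9
[ 0.2  -0.01 -5.14] [ 0.5097 -0.1459  0.1055] 14.95
```

About 5.5 N, so roughly 0.55 kg: this looks like the heavy one. I'll set it down and feel the other.

{"name": "play_rows", "arguments": {"motion": [[[0, 0, 0.015, 0, 0, 0], [0, 0, 0.032, 0, 0, 0], [0, 0, 0.046, 0, 0, 0], [0, 0, 0.054, 0, 0, 0], [0, 0, 0.058, 0, 0, 0], [0, 0, 0.06, 0, 0, 0], [0, 0, 0.06, 0, 0, 0], [0, 0, 0.06, 0, 0, 0]]]}}

```text
time_s: 15.62
position: [0.5104, -0.1462, 0.0461]
tcp_rot: [[0.007, 1.0, 0.002], [1.0, -0.007, -0.001], [-0.001, 0.002, -1.0]]
force: [0.1, 0.1, -5.7]
opening: 0.453
grasp_force: 30.0
```

{"name": "play_rows", "arguments": {"motion": [[[0, 0, 0, 0, 0, 0], [0, 0, 0, 0, 0, 0], [0, 0, 0, 0, 0, 0], [0, 0, 0, 0, 0, 0], [0, 0, 0, 0, 0, 0], [0, 0, 0, 0, 0, 0], [0, 0, -0.01, 0, 0, 0], [0, 0, -0.04, 0, 0, 0]]], "fingers": 0.087}}

```text
time_s: 16.28
position: [0.5073, -0.1448, 0.0834]
tcp_rot: [[0.007, 1.0, -0.007], [1.0, -0.007, 0.004], [0.004, -0.007, -1.0]]
force: [0.2, -0.1, -0.1]
opening: 0.954
grasp_force: 0.0
```

{"name": "play_rows", "arguments": {"motion": [[[0, 0, -0.03, 0, 0, 0], [0, 0, -0.06, 0, 0, 0], [-0.03, -0.01, -0.07, 0, 0, 0], [-0.06, -0.02, -0.07, 0, 0, 0], [-0.095, -0.03, -0.07, 0, 0, 0], [-0.13, -0.04, -0.07, 0, 0, 0], [-0.165, -0.05, -0.07, 0, 0, 0], [-0.168, -0.051, -0.07, 0, 0, 0]]]}}

```text
time_s: 16.95
position: [0.4571, -0.3202, 0.1569]
tcp_rot: [[0.012, 1.0, 0.003], [1.0, -0.012, -0.006], [-0.006, 0.003, -1.0]]
force: [-0.6, 0.1, -0.5]
opening: 1.0
grasp_force: 0.0
```

```bash
python3 - <<'E'
from h import *
s=bot.read_state(); print(s["position"].round(4),s["force"].round(2),s["time_s"])
d=imaging.capture("scene"); cv2.imwrite("pics/s4.png",d["frame"][:,:,::-1])
E
```

```text
[ 0.4571 -0.3202  0.1569] [-0.58  0.07 -0.49] 16.95
```

View pics/s4.png

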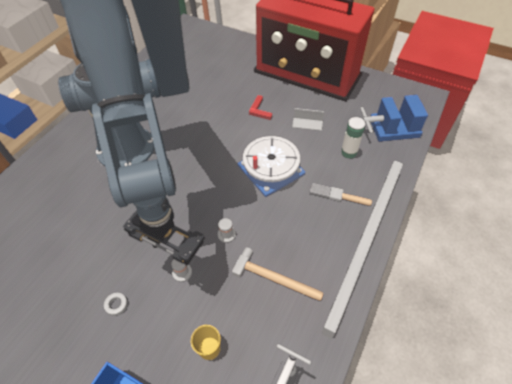

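The heavy hub stands upright at (226,231), and the gripper is over the second hub at (181,270).

{"name": "play_rows", "arguments": {"motion": [[[0, 0, 0.02, 0, 0, 0], [0, 0, 0.04, 0, 0, 0], [0, 0, 0.05, 0, 0, 0], [0, 0, 0.05, 0, 0, 0], [0, 0, 0.05, 0, 0, 0], [0, 0, 0.05, 0, 0, 0]]]}}

```text
time_s: 17.5
position: [0.4582, -0.3133, 0.1063]
tcp_rot: [[0.006, 1.0, 0.001], [1.0, -0.006, -0.001], [-0.001, 0.001, -1.0]]
force: [0.9, -0.1, 0.6]
opening: 0.999
grasp_force: 0.0
```

{"name": "play_rows", "arguments": {"motion": [[[-0.001, 0.001, 0.02, 0, 0, 0], [-0.001, 0.001, 0.04, 0, 0, 0], [-0.001, 0.001, 0.055, 0, 0, 0], [-0.001, 0.001, 0.06, 0, 0, 0], [-0.001, 0.001, 0.06, 0, 0, 0]]]}}

```text
time_s: 17.92
position: [0.4585, -0.3141, 0.0453]
tcp_rot: [[0.007, 1.0, -0.001], [1.0, -0.007, 0.001], [0.001, -0.001, -1.0]]
force: [-0.8, -0.1, 0.6]
opening: 1.001
grasp_force: 0.0
```

{"name": "play_rows", "arguments": {"motion": [[[0, 0, 0, 0, 0, 0], [0, 0, 0, 0, 0, 0], [0, 0, 0, 0, 0, 0], [0, 0, 0, 0, 0, 0], [0, 0, 0, 0, 0, 0], [0, 0, 0, 0, 0, 0], [0, 0, 0, 0, 0, 0], [0, 0, 0, 0, 0, 0]]], "fingers": 0.0}}

```text
time_s: 18.58
position: [0.4585, -0.3145, 0.0456]
tcp_rot: [[0.007, 1.0, 0.0], [1.0, -0.007, -0.0], [-0.0, 0.0, -1.0]]
force: [-0.5, 0.2, -1.0]
opening: 0.476
grasp_force: 0.0
```

{"name": "play_rows", "arguments": {"motion": [[[0, 0, 0, 0, 0, 0], [0, 0, 0, 0, 0, 0], [0, 0, 0, 0, 0, 0], [0, 0, 0, 0, 0, 0]]]}}

```text
time_s: 18.92
position: [0.4587, -0.3146, 0.0456]
tcp_rot: [[0.007, 1.0, 0.0], [1.0, -0.007, -0.0], [-0.0, 0.0, -1.0]]
force: [-0.2, -0.5, 1.2]
opening: 0.452
grasp_force: 30.0
```

{"name": "play_rows", "arguments": {"motion": [[[0, 0, -0.005, 0, 0, 0], [0, 0, -0.02, 0, 0, 0], [0, 0, -0.04, 0, 0, 0], [0, 0, -0.055, 0, 0, 0], [0, 0, -0.06, 0, 0, 0], [0, 0, -0.06, 0, 0, 0], [0, 0, -0.06, 0, 0, 0], [0, 0, -0.06, 0, 0, 0]]]}}

```text
time_s: 19.58
position: [0.4579, -0.3139, 0.1046]
tcp_rot: [[0.007, 1.0, -0.002], [1.0, -0.007, 0.002], [0.002, -0.002, -1.0]]
force: [0.0, 0.4, -2.4]
opening: 0.452
grasp_force: 30.0
```

```bash
python3 - <<'E'
from h import *
for _ in range(8):
    d=imaging.capture("scene"); s=bot.read_state(); print(s["force"].round(2),s["position"].round(4),s["opening"],s["time_s"])
E
```

```text
[ 0.01  0.61 -2.49] [ 0.4578 -0.3139  0.1044] 0.4502025364912102 19.6333
[-0.01  0.19 -2.17] [ 0.4579 -0.3139  0.1045] 0.4467847932370651 19.6833
[ 0.69 -0.43 -2.45] [ 0.458  -0.3141  0.1046] 0.45226458809333747 19.7333
[ 0.63 -0.85 -3.14] [ 0.4581 -0.3141  0.1047] 0.4461529673875 19.7833
[ 0.78 -0.24 -2.32] [ 0.4582 -0.3142  0.1048] 0.4535191859194135 19.8333
[-0.03 -0.34 -1.95] [ 0.4583 -0.3143  0.105 ] 0.44444148685560825 19.8833
[-0.07 -0.36 -1.85] [ 0.4584 -0.3144  0.1051] 0.45107064032835903 19.9333
[-0.59 -0.23 -2.28] [ 0.4584 -0.3144  0.1052] 0.4533727337993696 19.9833
```

This one weighs about 2.3 N, so it is the lighter. I'll set it back where it stood and return to the heavy hub.

{"name": "play_rows", "arguments": {"motion": [[[0, 0, 0.015, 0, 0, 0], [0, 0, 0.032, 0, 0, 0], [0, 0, 0.046, 0, 0, 0], [0, 0, 0.054, 0, 0, 0], [0, 0, 0.058, 0, 0, 0], [0, 0, 0.06, 0, 0, 0], [0, 0, 0.06, 0, 0, 0], [0, 0, 0.06, 0, 0, 0]]]}}

```text
time_s: 20.65
position: [0.459, -0.315, 0.0461]
tcp_rot: [[0.007, 1.0, 0.001], [1.0, -0.007, -0.001], [-0.001, 0.001, -1.0]]
force: [0.7, -0.7, -1.7]
opening: 0.452
grasp_force: 30.0
```

{"name": "play_rows", "arguments": {"motion": [[[0, 0, 0, 0, 0, 0], [0, 0, 0, 0, 0, 0], [0, 0, 0, 0, 0, 0], [0, 0, 0, 0, 0, 0], [0, 0, 0, 0, 0, 0], [0, 0, 0, 0, 0, 0], [0, 0, -0.01, 0, 0, 0], [0, 0, -0.04, 0, 0, 0]]], "fingers": 0.087}}

```text
time_s: 21.32
position: [0.4565, -0.3126, 0.0831]
tcp_rot: [[0.007, 1.0, -0.006], [1.0, -0.007, 0.006], [0.006, -0.006, -1.0]]
force: [0.2, -0.3, 0.0]
opening: 0.953
grasp_force: 0.0
```

{"name": "play_rows", "arguments": {"motion": [[[0, 0, -0.03, 0, 0, 0], [0, 0, -0.06, 0, 0, 0], [0.03, 0.01, -0.07, 0, 0, 0], [0.06, 0.02, -0.07, 0, 0, 0], [0.095, 0.03, -0.07, 0, 0, 0], [0.13, 0.04, -0.07, 0, 0, 0], [0.16, 0.049, -0.07, 0, 0, 0], [0.169, 0.05, -0.07, 0, 0, 0]]]}}

```text
time_s: 21.98
position: [0.5101, -0.1417, 0.1563]
tcp_rot: [[0.004, 1.0, 0.0], [1.0, -0.004, 0.001], [0.001, 0.0, -1.0]]
force: [0.3, 0.4, -0.8]
opening: 0.997
grasp_force: 0.0
```

{"name": "play_rows", "arguments": {"motion": [[[0, 0, 0.02, 0, 0, 0], [0, 0, 0.04, 0, 0, 0], [0, 0, 0.05, 0, 0, 0], [0, 0, 0.05, 0, 0, 0], [0, 0, 0.05, 0, 0, 0], [0, 0, 0.05, 0, 0, 0]]]}}

```text
time_s: 22.48
position: [0.5102, -0.1466, 0.1063]
tcp_rot: [[0.008, 1.0, 0.001], [1.0, -0.008, -0.001], [-0.001, 0.001, -1.0]]
force: [0.1, 0.8, 0.0]
opening: 0.999
grasp_force: 0.0
```

```bash
python3 - <<'E'
from h import *
D={c:imaging.capture(c) for c in("scene","top")}
for X in ((.459,-.314,.04),(.51,-.1455,.04)):
  for c in D:
    u=proj(D[c],np.array([X]))[0]
    for r in finder.outline_of(c,"hub_a"):
        M=cv2.moments(r["pixels"].astype(np.uint8),True)
        if M["m00"] and np.hypot(M["m10"]/M["m00"]-u[0],M["m01"]/M["m00"]-u[1])<12: print(c,fit([(D[c],r["pixels"])],HUB,X[:2]))
cv2.imwrite("pics/s5.png",D["scene"]["frame"][:,:,::-1])
E
```

```text
scene (array([ 0.4575, -0.3144]), array([-0.,  0.]), [(346, 397)])
top (array([ 0.4601, -0.3163]), array([ 0., -0.]), [(193, 200)])
scene (array([ 0.5104, -0.1449]), array([-0., -0.]), [(375, 351)])
```

View pics/s5.png

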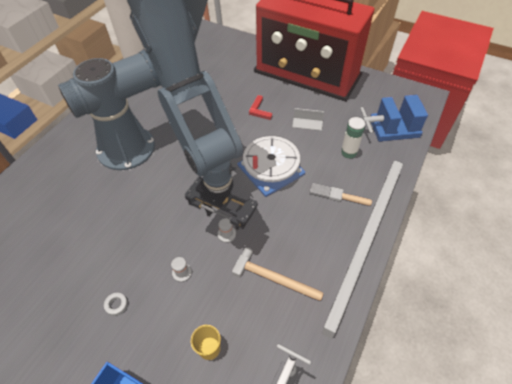

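Light hub is upright at (180,268). Gripping the heavy one again.

{"name": "play_rows", "arguments": {"motion": [[[0.001, 0, 0.02, 0, 0, 0], [0.001, 0, 0.04, 0, 0, 0], [0.001, 0, 0.055, 0, 0, 0], [0.001, 0, 0.06, 0, 0, 0], [0.001, 0, 0.06, 0, 0, 0]]]}}

```text
time_s: 23.2
position: [0.509, -0.1445, 0.0446]
tcp_rot: [[0.007, 1.0, -0.002], [1.0, -0.007, 0.001], [0.001, -0.002, -1.0]]
force: [1.5, -0.2, 0.3]
opening: 1.002
grasp_force: 0.0
```

{"name": "play_rows", "arguments": {"motion": [[[0, 0, 0, 0, 0, 0], [0, 0, 0, 0, 0, 0], [0, 0, 0, 0, 0, 0], [0, 0, 0, 0, 0, 0], [0, 0, 0, 0, 0, 0], [0, 0, 0, 0, 0, 0], [0, 0, 0, 0, 0, 0], [0, 0, 0, 0, 0, 0]]], "fingers": 0.0}}

```text
time_s: 23.87
position: [0.5098, -0.1449, 0.0457]
tcp_rot: [[0.007, 1.0, 0.0], [1.0, -0.007, -0.0], [-0.0, 0.0, -1.0]]
force: [1.9, 0.7, 0.2]
opening: 0.48
grasp_force: 2.1
```

{"name": "play_rows", "arguments": {"motion": [[[0, 0, 0, 0, 0, 0], [0, 0, 0, 0, 0, 0], [0, 0, 0, 0, 0, 0], [0, 0, 0, 0, 0, 0]]]}}

```text
time_s: 24.2
position: [0.5103, -0.145, 0.0457]
tcp_rot: [[0.007, 1.0, 0.001], [1.0, -0.007, -0.0], [-0.0, 0.001, -1.0]]
force: [1.4, 0.8, 1.2]
opening: 0.454
grasp_force: 30.0
```

{"name": "play_rows", "arguments": {"motion": [[[0, 0, -0.008, 0, 0, 0], [0, 0, -0.025, 0, 0, 0], [0, 0, -0.05, 0, 0, 0], [0, 0, -0.075, 0, 0, 0], [0, 0, -0.1, 0, 0, 0], [0, 0, -0.125, 0, 0, 0], [0, 0, -0.145, 0, 0, 0], [0, 0, -0.155, 0, 0, 0]]]}}

```text
time_s: 24.87
position: [0.5093, -0.1448, 0.2024]
tcp_rot: [[0.007, 1.0, 0.001], [1.0, -0.007, -0.001], [-0.001, 0.001, -1.0]]
force: [1.4, -0.6, -5.9]
opening: 0.455
grasp_force: 30.0
```

{"name": "play_rows", "arguments": {"motion": [[[0.01, 0, 0, 0, 0, 0], [0.03, 0.001, 0, 0, 0, 0], [0.055, 0.001, 0, 0, 0, 0], [0.08, 0.002, 0, 0, 0, 0], [0.105, 0.002, 0, 0, 0, 0], [0.13, 0.003, 0, 0, 0, 0], [0.155, 0.003, 0, 0, 0, 0], [0.18, 0.004, 0, 0, 0, 0]]]}}

```text
time_s: 25.53
position: [0.5123, 0.0372, 0.1983]
tcp_rot: [[0.007, 1.0, -0.006], [1.0, -0.007, 0.001], [0.001, -0.006, -1.0]]
force: [1.0, -0.2, -5.6]
opening: 0.454
grasp_force: 30.0
```

{"name": "play_rows", "arguments": {"motion": [[[0.025, 0, 0, 0, 0, 0], [0.05, 0.001, 0, 0, 0, 0], [0.075, 0.001, 0, 0, 0, 0], [0.095, 0.002, 0, 0, 0, 0], [0.108, 0.002, 0, 0, 0, 0], [0.113, 0.002, 0, 0, 0, 0], [0.113, 0.002, 0, 0, 0, 0], [0.113, 0.002, 0, 0, 0, 0]]]}}

```text
time_s: 26.2
position: [0.5171, 0.1476, 0.1998]
tcp_rot: [[0.006, 1.0, -0.002], [1.0, -0.006, -0.001], [-0.001, -0.002, -1.0]]
force: [-0.8, -0.1, -5.5]
opening: 0.457
grasp_force: 30.0
```

{"name": "play_rows", "arguments": {"motion": [[[0, 0, 0.005, 0, 0, 0], [0, 0, 0.015, 0, 0, 0], [0, 0, 0.028, 0, 0, 0], [0, 0, 0.038, 0, 0, 0], [0, 0, 0.044, 0, 0, 0], [0, 0, 0.046, 0, 0, 0], [0, 0, 0.046, 0, 0, 0], [0, 0, 0.046, 0, 0, 0]]]}}

```text
time_s: 26.87
position: [0.5181, 0.1479, 0.1546]
tcp_rot: [[0.007, 1.0, 0.0], [1.0, -0.007, 0.0], [0.0, 0.0, -1.0]]
force: [-0.5, 0.3, -6.4]
opening: 0.45
grasp_force: 30.0
```

```bash
python3 - <<'E'
from h import *
s=bot.read_state(); print(s["position"].round(4),s["time_s"],s["force"].round(1))
ims=[]
for c in("scene","top"):
    d=imaging.capture(c); u=proj(d,np.array([[.518,.148,.12]]))[0].astype(int)
    ims.append(cv2.resize(d["frame"][u[1]-50:u[1]+50,u[0]-65:u[0]+65,::-1],None,fx=3,fy=3))
    H=[p+[0,0,.105] for p in HUB]
    for r in finder.outline_of(c,"hub_a"):
        M=cv2.moments(r["pixels"].astype(np.uint8),True); 
        if M["m00"] and np.hypot(M["m10"]/M["m00"]-u[0],M["m01"]/M["m00"]-u[1])<20: print(c,fit([(d,r["pixels"])],H,(.518,.148)))
cv2.imwrite("pics/m6.png",np.hstack(ims))
E
```

```text
[0.5181 0.1479 0.1546] 26.8667 [-0.5  0.3 -6.4]
scene (array([0.5148, 0.1467]), array([0., 0.]), [(244, 341)])
```

View pics/m6.png

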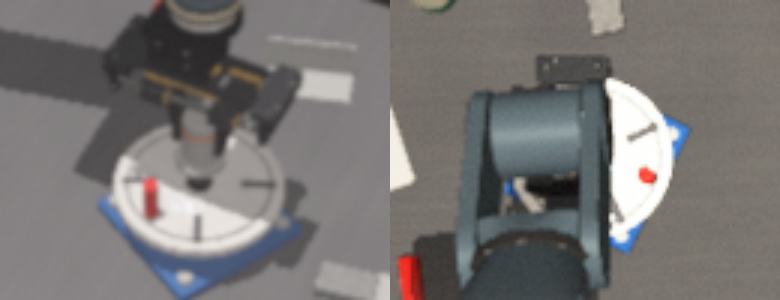

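The hub is upright at about (205,140) in the left crop, above the black disc, and the handle at (150,197) is untouched. I'll lower slightly, let it settle and hand in.

{"name": "play_rows", "arguments": {"motion": [[[0, 0, 0.003, 0, 0, 0], [0, 0, 0.006, 0, 0, 0], [0, 0, 0.007, 0, 0, 0], [0, 0, 0.007, 0, 0, 0], [0, 0, 0.007, 0, 0, 0], [0, 0, 0.007, 0, 0, 0], [0, 0, 0.007, 0, 0, 0], [0, 0, 0.007, 0, 0, 0]]]}}

```text
time_s: 27.73
position: [0.5178, 0.1481, 0.1476]
tcp_rot: [[0.007, 1.0, 0.0], [1.0, -0.007, 0.0], [0.0, 0.0, -1.0]]
force: [-0.3, 0.5, -5.4]
opening: 0.452
grasp_force: 30.0
```

```bash
python3 -c "
from rig import bot
s=bot.read_state(); print(s['position'],s['force'],s['grasp_force'])
print(bot.hand_in())"
```

```text
[0.51784516 0.14808455 0.1476257 ] [-0.3100275   0.50312367 -5.42063799] 29.999680707901106
the job is handed in; nothing more can be done
None
```

The job is handed in at about 28 s: the faceplate was turned one full turn anticlockwise (about 3° past) and left there, the lighter blank (about 2.3 N) is back upright where it stood, and the heavier one (about 5.5 N) is held upright about 3 cm above the plate centre.

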